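# Find and release the latched key

### The arm

A 7-joint arm with a two-finger parallel gripper is mounted at the origin on a cart in front of the work surface, level with it; the furniture and walls round the work are solid. World frame = base frame: x ahead of the robot, y to its left, z up, the work surface at z = 0. Lengths are in m, angles in degrees, forces in N, time in s.
With the tool pointing down it reaches from about 0.425 to 0.875 m from the base axis. Payload 4.7 kg.
Tool frame: the origin (TCP) lies at the very end of the fingers, on their centre line; the grasp point (between the pads) lies 19 mm behind it; y points along the fingers, z is the direction in which the jaws open and shut, and the axes are right-handed (so a half turn about y gives the same grasp; the last joint's range is limited). The gripper opens to 87 mm and grips with 3 to 60 N. Pads are 19 mm wide; open, the fingers measure 117 mm over their backs; the gripper's body (75 mm by 190 mm) begins 51 mm behind the grasp point.
Start: joints at [-67.088, 18.392, -4.016, 83.108, 1.295, 78.541, -3.26], TCP at [0.245, 0.602, 0.223] pointing down, gripper open.
Joint ranges: [-163.93, 163.93], [-17.29, 119.83], [-79.2, 71.16], [3.27, 140.29], [-89.18, 269.18], [5.43, 117.66], [-154.24, 154.24]. Speed limits (degrees/s): [147.25, 147.25, 180, 180, 180, 180, 180].

### API

Orientations are given as [roll, pitch, yaw] about the fixed x, y, z axes, in that order (R = Rz(yaw) Ry(pitch) Rx(roll)).
In Python, from cell import env gives the robot as it stands.
- The arm moves only by the shell command python3 -m pendant 'ROWS' [FORCE]. ROWS is JSON, one flat list of numbers, 7 for each row, row after row: the shift along the world's x, y, z in units of 40 mm (1.0 is 40 mm), then the turn, a rotation vector about the world's x, y, z in units of 10 degrees (1.0 is 10 degrees), then the finger opening in mm, from 0 to 87. In form: [x, y, z, wx, wy, wz, jaw, x, y, z, wx, wy, wz, jaw, ...]. A call has 1 to 10 rows; each row shifts and turns the commanded pose from where the row before left it; what a row does not reach is not made up. A row lasts 1/8 s, in which the tool goes at most 62.5 mm and 10.7 degrees, less where a joint would pass 70% of its speed; a pose out of reach is approached as far as the arm can. A call is refused whole if a number of a shift passes 1 or a number of a turn 1, either way. A call with a gripper value outside its range is refused whole. The fingers move at their own pace and stop on an object; FORCE is the grip in N (left out, the last holds). Time passes only in rows, so rows that do not move let the fingers close. It gives the time, the measured TCP pose, the force and the opening at its end, in the units of the state.
- env.get_obs(): the state, without advancing time (a new reading comes with each control period).
- env.read_camera(name): name is "scene" or "top" or "wrist"; returns a dict with "image" (420x560x3 uint8, red, green, blue), "fx", "fy", "cx", "cy" (pixels), "cam_to_world" (4x4, takes a point from camera to world coordinates). Camera axes: x right, y up, looking along -z (the intrinsics and any distortion apply to the point x, -y, -z); pixel columns grow to the right and rows downward; lengths in m; the calibration is good to about 2 mm. The wrist camera is an equidistant fisheye: a pixel r from the principal point sees the ray r / f radians off the axis. A picture is of the moment at which its call begins. There is no depth.
- env.sign_off(): hands the job in, once; it reports no verdict.
The state is a dict: "time_s": time; "qpos": joint angles; "joint_velocities": joint speeds; "effort": joint torques, N m; "tool_pos": TCP position; "tool_rot": TCP orientation; "force": force on the tool from outside, world axes, zero at the start; "wrist_torque": the same for the moment, N m; "grip_width": finger opening in m.
Only numpy, scipy, OpenCV 4.12 (cv2) and the standard library are available. Lean on these libraries where they do the work, as an engineer would, in place of code of your own. Each camera call takes 0.05 s, during which the arm holds its last target.

### The job

One of the four identical keys on the grey channel key unit has been left latched down. With a fingertip tap all four keys lightly, one after the other from left to right, to find the one that is stuck lower and does not give; only after the fourth tap press that key firmly all the way down and let go, so that it springs up level with the others, then back away. Do not push any of the other three keys all the way down, and leave the vial, beaker, bottle and spatula just where they are.

Things in the scene. Friction and masses are not known exactly. Their poses are not given: they have to be found in the camera images.
- key_unit: grey bench box with a white top panel, 116 (x) x 246 (y) x 58.5 mm high, fixed to the bench; origin under its centre at bench height, z up, x away from the robot (yaw up to 0.3 rad either way), y along the row of keys to the left. The keys stand 50 mm apart along y, at x = -15 mm.
- vial: small clear vial with a red cap, 22 mm across, 52 mm tall, standing loose on the bench; origin at the centre of its underside. Leave alone.
- beaker: small clear beaker, 46 mm across, 59 mm tall, standing loose behind the unit; origin at the centre of its underside. Leave alone.
- bottle: white bottle with a green cap, 44 mm across, 86 mm tall, standing loose behind the unit; origin at the centre of its underside. Leave alone.
- spatula: thin steel spatula with a black handle, 184 mm long, 8 mm high, lying loose on the robot's side of the unit; origin at its middle on the bench. Leave alone.
- key_1: the leftmost key: blue square cap, 26 x 26 mm; origin at the centre of its top. Raised: top 76 mm above the bench, 17.5 above the panel; travel 8 mm down; starts to give at 2 N, 1.2 N more per mm. Latched: about 4 mm lower, does not give below about 6.5 N; pressed past 7 mm below raised (10 to 11 N; stop at 8 mm, 12 N) and let go, it springs up and stays up.
- key_2: the second from left key: blue square cap, 26 x 26 mm; origin at the centre of its top. Raised: top 76 mm above the bench, 17.5 above the panel; travel 8 mm down; starts to give at 2 N, 1.2 N more per mm. Latched: about 4 mm lower, does not give below about 6.5 N; pressed past 7 mm below raised (10 to 11 N; stop at 8 mm, 12 N) and let go, it springs up and stays up.
- key_3: the third from left key: blue square cap, 26 x 26 mm; origin at the centre of its top. Raised: top 76 mm above the bench, 17.5 above the panel; travel 8 mm down; starts to give at 2 N, 1.2 N more per mm. Latched: about 4 mm lower, does not give below about 6.5 N; pressed past 7 mm below raised (10 to 11 N; stop at 8 mm, 12 N) and let go, it springs up and stays up.
- key_4: the rightmost key: blue square cap, 26 x 26 mm; origin at the centre of its top. Raised: top 76 mm above the bench, 17.5 above the panel; travel 8 mm down; starts to give at 2 N, 1.2 N more per mm. Latched: about 4 mm lower, does not give below about 6.5 N; pressed past 7 mm below raised (10 to 11 N; stop at 8 mm, 12 N) and let go, it springs up and stays up.

How it is judged (in metres and radians):
On the way, in this order (a step that is already met when the one before it is completed fails the run):
1. the leftmost key is touched by the fingers with more than 0.5 N (contact force between the fingers and key_1 above 0.5 N), for 0.03 s.
2. the second from the left key is touched by the fingers with more than 0.5 N (contact force between the fingers and key_2 above 0.5 N), for 0.03 s.
3. the third from the left key is touched by the fingers with more than 0.5 N (contact force between the fingers and key_3 above 0.5 N), for 0.03 s.
4. the rightmost key is touched by the fingers with more than 0.5 N (contact force between the fingers and key_4 above 0.5 N), for 0.03 s.
5. after the four taps, the latched key is released: all four keys are up (z of each of key_1, key_2, key_3, key_4 in the frame of key_unit above 0.0745 m), for 0.2 s.
At the end, for the whole second after the job is handed in: all four keys are up again: each key top is no more than 1.5 mm below its fully raised height of 76 mm above the bench; vial, beaker, bottle and spatula are within 15 mm of where they started (all of step 5 and distance of each of vial, beaker, bottle, spatula from where it was at the start of the episode below 0.015 m); the robot touches nothing.
It fails at once if a key is pushed more than 6 mm from where it stood at the start (a raised key pressed all the way down) (distance of any of key_1, key_2, key_3, key_4 from where it was at the start of the episode above 0.006 m).
It fails at once if the vial, beaker, bottle or spatula is moved, tipped or lifted by more than 15 mm (distance of any of vial, beaker, bottle, spatula from where it was at the start of the episode above 0.015 m).
It also fails if it takes over 48 s, if anything falls off the work surface, if the arm or the gripper's body presses on something with over 40 N, if the wrist force passes 120 N, or if a joint passes its speed limit or range.

## Working session

There is one attempt and no reset: what is moved stays moved. The work goes in short steps, Python scripts to look and compute and a shell command to move; the robot and the scene stay as the last step left them, time stands still between calls to the robot, and variables do not carry over. Pictures are saved under pics/ and viewed, and the job is handed in when it is done.

```bash
mkdir -p pics
python3 - <<'E'
from cell import env
import cv2
o=env.get_obs()
for k in o: print(k,o[k])
for n in("scene","top"):
    c=env.read_camera(n); cv2.imwrite(f"pics/{n}0.png",c["image"][:,:,::-1]); print(n,c["fx"],c["cx"],c["cy"],c["cam_to_world"], [k for k in c])
E
```

```text
time_s 0.0
qpos [-67.08789406  18.43862572  -4.01621399  83.17434373   1.29674416
  78.54008347  -3.25877264]
joint_velocities [ 0.02495213  0.03510465 -0.08899317 -0.0452778  -0.04653418 -0.05643445
 -0.03900638]
effort [-1.40545239e-04 -4.91289890e+01 -4.04150113e-01 -3.12534034e+01
 -6.40116166e-02  4.34664753e-02  1.65463734e-04]
tool_pos [0.24443559 0.60170032 0.22147142]
tool_rot [-9.01077114e+01 -7.18800403e-03 -2.21001388e+01]
force [-1.04495598  0.10876724 -0.86699355]
wrist_torque [ 0.00038646 -0.01094783  0.02623769]
grip_width 0.08702196797467328
scene 413.44143988232526 284.7095977723625 202.72476190551922 [[ 0.6057504   0.50337052 -0.6161855   0.04416173]
 [-0.79546344  0.36615471 -0.48287539 -0.58971953]
 [-0.01744602  0.782655    0.62221121  0.58299617]
 [ 0.          0.          0.          1.        ]] ['image', 'fx', 'fy', 'cx', 'cy', 'cam_to_world']
top 379.31105410319543 274.22540391975326 201.89416775509017 [[ 0.02468459  0.98235061 -0.18541291  0.41671449]
 [-0.99969001  0.02365316 -0.00777315 -0.18796624]
 [-0.00325036  0.18554731  0.98262996  0.91678113]
 [ 0.          0.          0.          1.        ]] ['image', 'fx', 'fy', 'cx', 'cy', 'cam_to_world']
```

View pics/scene0.png

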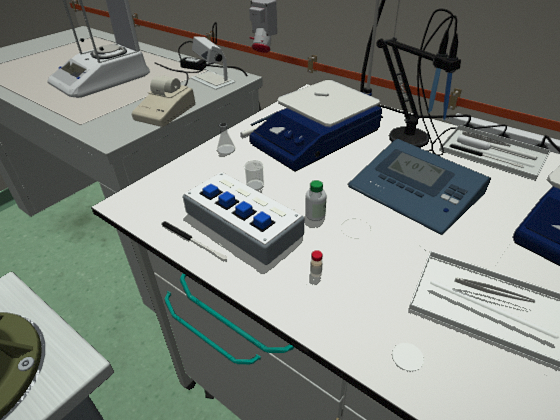

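View pics/top0.png

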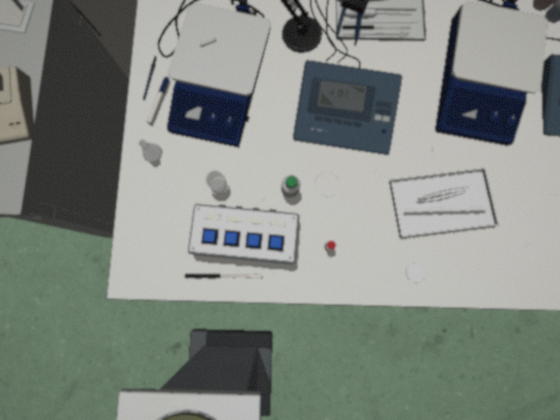

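The top view shows the four blue keys at about (209,236), (231,239), (254,241) and (276,243). The red vial cap is at (331,245), the bottle at (291,185), the beaker at (218,183), and the spatula near row 275.

```bash
cat > h.py <<'E'
import numpy as np,cv2
from cell import env
def ray(c,u,v):
    d=np.array([(u-c["cx"])/c["fx"],-(v-c["cy"])/c["fy"],-1]); M=c["cam_to_world"]
    return M[:3,3],M[:3,:3]@d
def hit(c,u,v,z):
    o,d=ray(c,u,v); return o+d*(z-o[2])/d[2]
E
python3 - <<'E'
from h import *
for n,thr in(("top",1),("scene",1)):
    c=env.read_camera(n); im=c["image"].astype(int)
    m=((im[:,:,2]>120)&(im[:,:,2]-im[:,:,0]>60)&(im[:,:,2]-im[:,:,1]>40)).astype(np.uint8)
    k,l,s,ce=cv2.connectedComponentsWithStats(m)
    for i in range(1,k):
        if s[i,4]>40: print(n,ce[i].round(1),s[i],hit(c,*ce[i],0.076).round(4))
    big=cv2.resize(c["image"][150:300,170:350] if n=="top" else c["image"][160:270,150:320],None,fx=4,fy=4,interpolation=cv2.INTER_CUBIC)
    cv2.imwrite(f"pics/{n}z.png",big[:,:,::-1])
c=env.read_camera("top")
P=lambda n,u,v,z:print(n,hit(c,u,v,z).round(3))
for p in((194,205),(298,213),(189,256),(295,266)): P("box",*p,.0585)
E
```

```text
top [208.6 235.4] [203 230  12  11 104] [ 0.4962 -0.0376  0.076 ]
top [230.7 237.2] [226 232  11  11 107] [ 0.4933 -0.0867  0.076 ]
top [253.  239.4] [248 234  11  12 108] [ 0.4897 -0.1364  0.076 ]
top [275.5 241.6] [270 236  12  12 109] [ 0.486  -0.1863  0.076 ]
scene [210.  187.8] [203 184  15   9  83] [ 0.4945 -0.0406  0.076 ]
scene [225.9 195.7] [219 191  15  10  89] [ 0.4945 -0.0861  0.076 ]
scene [243.3 205.8] [236 201  16  11  98] [ 0.4908 -0.1365  0.076 ]
scene [261.7 216.5] [254 211  16  12 109] [ 0.4871 -0.1864  0.076 ]
box [0.567 0.003 0.058]
box [ 0.554 -0.236  0.058]
box [0.451 0.007 0.058]
box [ 0.434 -0.231  0.058]
```

View pics/topz.png

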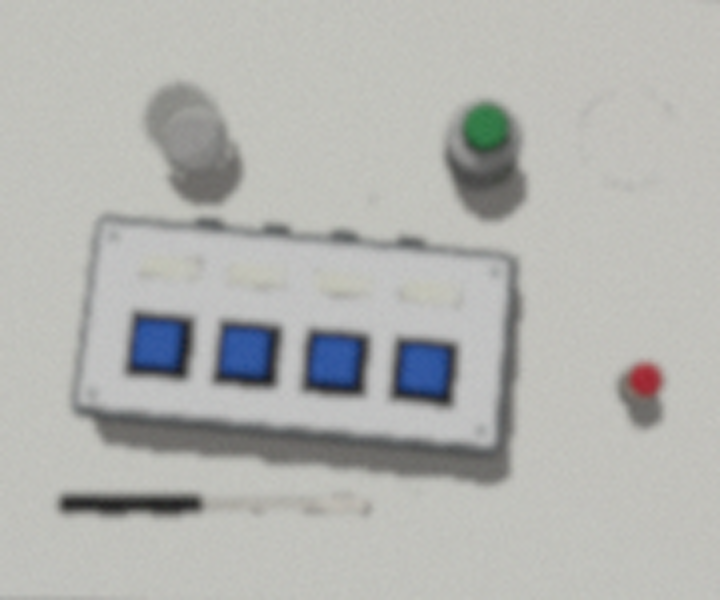

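View pics/scenez.png

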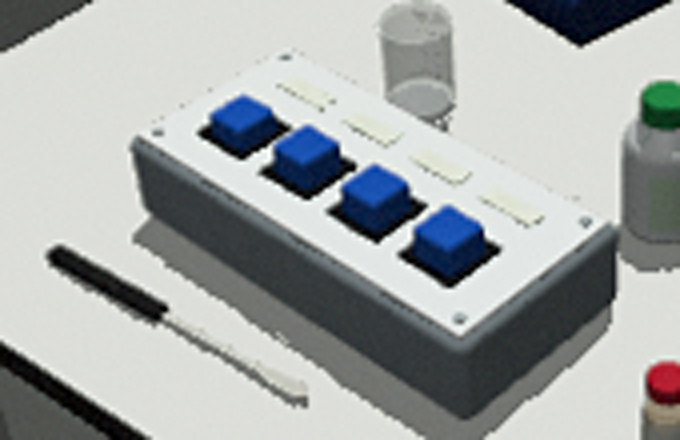

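Top and scene views agree on the keys to about 3 mm, with unit yaw about -4°. Key 1 looks slightly lower in the scene view. I'll move over at height with the fingers closed.

```bash
python3 -m pendant '[0.6,-1,0,0,0,0.18,0, 0.6,-1,0,0,0,0.18,0, 0.6,-1,0,0,0,0.18,0, 0.6,-1,0,0,0,0.18,0, 0.6,-1,0,0,0,0.18,0, 0.6,-1,0,0,0,0.18,0, 0.6,-1,0,0,0,0.18,0, 0.6,-1,0,0,0,0.18,0, 0.6,-1,0,0,0,0.18,0, 0.6,-1,0,0,0,0.18,0]' 20
```

```text
time_s: 1.5
tool_pos: [0.4852, 0.2009, 0.2227]
tool_rot: [-90.0, -0.0, -4.0]
force: [0.3, 0.7, 0.0]
grip_width: 0.0014
```

```bash
python3 -m pendant '[0.05,-1,-0.3,0,0,0,0, 0.05,-1,-0.5,0,0,0,0, 0.05,-1,-0.5,0,0,0,0, 0.05,-1,-0.6,0,0,0,0, 0.05,-1,-0.6,0,0,0,0, 0,-1,-0.6,0,0,0,0, 0,0,0,0,0,0,0, 0,0,0,0,0,0,0]'
python3 - <<'E'
from h import *
for n in("top","scene","wrist"):
    c=env.read_camera(n); cv2.imwrite(f"pics/{n}1.png",c["image"][:,:,::-1])
a=cv2.imread("pics/scene1.png")[130:270,130:330];b=cv2.imread("pics/top1.png")[150:290,150:350]
cv2.imwrite("pics/c1.png",np.vstack([cv2.resize(i,None,fx=3,fy=2.1) if 0 else cv2.resize(i,(428,300)) for i in(a,b)]))
E
```

```text
time_s: 2.5
tool_pos: [0.4949, -0.0371, 0.0988]
tool_rot: [-90.0, -0.0, -4.1]
force: [0.6, 0.3, 0.6]
grip_width: 0.0005
```

View pics/c1.png

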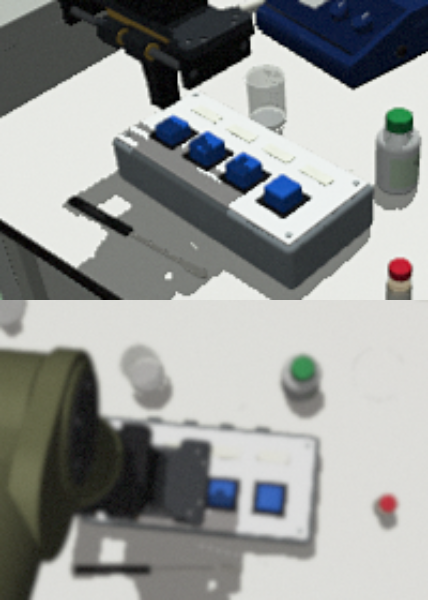

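View pics/wrist1.png

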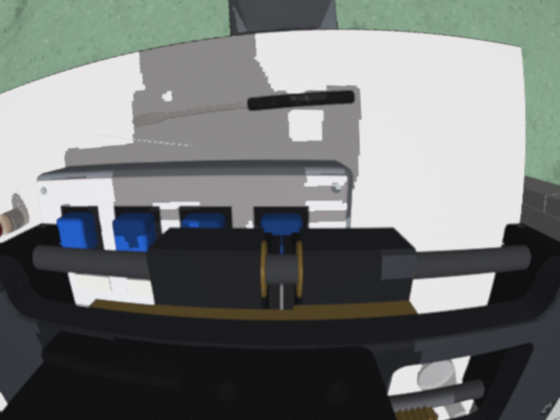

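Fingertip is over key 1 (wrist view, finger line at column 282 and key 1 at 260–300). Next I'll lower in small steps.

```bash
python3 -m pendant '[0,0,-0.25,0,0,0,0, 0,0,-0.25,0,0,0,0, 0,0,0,0,0,0,0, 0,0,0,0,0,0,0]'; for i in 1 ; do python3 -m pendant '[0,0,-0.1,0,0,0,0, 0,0,0,0,0,0,0]'; done
```

```text
time_s: 3.15
tool_pos: [0.4946, -0.0378, 0.0785]
tool_rot: [-90.0, 0.0, -4.1]
force: [0.2, 0.2, 0.1]
grip_width: 0.0003
time_s: 3.4
tool_pos: [0.4945, -0.0378, 0.0744]
tool_rot: [-90.0, 0.0, -4.1]
force: [0.1, -0.4, -0.8]
grip_width: 0.0005
```

```bash
python3 -m pendant '[0,0,-0.04,0,0,0,0, 0,0,0,0,0,0,0]'
```

```text
time_s: 3.65
tool_pos: [0.4946, -0.0378, 0.0729]
tool_rot: [-90.0, 0.0, -4.1]
force: [0.7, -0.0, -0.3]
grip_width: 0.0007
```

No contact at 72.9 mm, so key 1 is lower than a raised key.

```bash
python3 -m pendant '[0,0,-0.02,0,0,0,0, 0,0,0,0,0,0,0]'
```

```text
time_s: 3.9
tool_pos: [0.4947, -0.0378, 0.0725]
tool_rot: [-90.0, -0.0, -4.1]
force: [-0.9, -0.4, 3.5]
grip_width: 0.0004
```

```bash
python3 -m pendant '[0,0,-0.02,0,0,0,0, 0,0,0,0,0,0,0]'
```

```text
time_s: 4.15
tool_pos: [0.4948, -0.0378, 0.072]
tool_rot: [-90.0, -0.0, -4.1]
force: [-1.6, -0.2, 6.4]
grip_width: 0.0004
```

Key 1 doesn't give: 6.4 N at 72 mm, where a raised key would have been contacted at 76 mm. On to key 2.

```bash
python3 -m pendant '[0,0,0.3,0,0,0,0, 0,0,0.2,0,0,0,0, -0.02,-0.6,0,0,0,0,0, -0.03,-0.63,0,0,0,0,0, 0,0,0,0,0,0,0, 0,0,-0.35,0,0,0,0, 0,0,0,0,0,0,0]'
```

```text
time_s: 5.03
tool_pos: [0.4922, -0.0856, 0.0763]
tool_rot: [-90.0, 0.1, -4.0]
force: [-0.5, 0.8, 2.3]
grip_width: 0.0006
```

```bash
python3 -m pendant '[0,0,-0.03,0,0,0,0, 0,0,0,0,0,0,0]'
```

```text
time_s: 5.28
tool_pos: [0.4925, -0.0861, 0.0761]
tool_rot: [-90.0, 0.0, -4.0]
force: [0.4, 1.6, 2.3]
grip_width: 0.0006
```

```bash
python3 -m pendant '[0,0,-0.04,0,0,0,0, 0,0,0,0,0,0,0]'
```

```text
time_s: 5.52
tool_pos: [0.4927, -0.0864, 0.0748]
tool_rot: [-89.9, -0.0, -4.1]
force: [-0.9, 2.0, 3.4]
grip_width: 0.0001
```

Key 2 is up and gives (3.4 N, 1.3 mm). Key 3 next.

```bash
python3 -m pendant '[0,0,0.3,0,0,0,0, 0,0,0.1,0,0,0,0, -0.04,-0.6,0,0,0,0,0, -0.04,-0.64,0,0,0,0,0, 0,0,0,0,0,0,0, 0,0,-0.33,0,0,0,0, 0,0,0,0,0,0,0, 0,0,-0.05,0,0,0,0, 0,0,0,0,0,0,0]'
```

```text
time_s: 6.65
tool_pos: [0.4892, -0.1355, 0.0753]
tool_rot: [-89.9, 0.1, -4.0]
force: [-1.3, 2.2, 2.6]
grip_width: 0.0004
```

```bash
python3 -m pendant '[0,0,-0.03,0,0,0,0, 0,0,0,0,0,0,0]'
```

```text
time_s: 6.9
tool_pos: [0.4895, -0.1358, 0.0743]
tool_rot: [-89.9, 0.0, -4.1]
force: [-2.1, 3.3, 3.1]
grip_width: 0.0003
```

Key 3 is up and gives. Key 4 next.

```bash
python3 -m pendant '[0,0,0.3,0,0,0,0, 0,0,0.1,0,0,0,0, -0.04,-0.6,0,0,0,0,0, -0.05,-0.65,0,0,0,0,0, 0,0,0,0,0,0,0, 0,0,-0.33,0,0,0,0, 0,0,0,0,0,0,0, 0,0,-0.05,0,0,0,0, 0,0,0,0,0,0,0]'
```

```text
time_s: 8.02
tool_pos: [0.4858, -0.1854, 0.075]
tool_rot: [-89.9, 0.0, -4.0]
force: [-0.7, 2.5, 3.0]
grip_width: 0.0001
```

```bash
python3 -m pendant '[0,0,-0.03,0,0,0,0, 0,0,0,0,0,0,0]'
```

```text
time_s: 8.28
tool_pos: [0.4858, -0.1856, 0.0738]
tool_rot: [-89.9, 0.0, -4.1]
force: [-1.2, 3.9, 4.8]
grip_width: 0.0004
```

Keys 2–4 give and key 1 is the latched one. I'll go back to key 1 at height.

```bash
python3 -m pendant '[0,0,0.4,0,0,0,0, 0,0,0.2,0,0,0,0, 0.05,0.9,0,0,0,0,0, 0.06,0.9,0,0,0,0,0, 0.06,0.9,0,0,0,0,0, 0.06,0.98,0,0,0,0,0, 0,0,0,0,0,0,0, 0,0,-0.4,0,0,0,0, 0,0,0,0,0,0,0]'
```

```text
time_s: 9.4
tool_pos: [0.4935, -0.0409, 0.0802]
tool_rot: [-90.1, 0.2, -4.2]
force: [-0.1, 0.3, 0.4]
grip_width: 0.0006
```

```bash
python3 -m pendant '[0,0.03,-0.15,0,0,0,0, 0,0,-0.07,0,0,0,0, 0,0,-0.03,0,0,0,0, 0,0,-0.03,0,0,0,0, 0,0,0,0,0,0,0]'
```

```text
time_s: 10.02
tool_pos: [0.4949, -0.0386, 0.0714]
tool_rot: [-90.0, 0.0, -4.1]
force: [-3.1, -0.3, 7.6]
grip_width: 0.0006
```

```bash
python3 -m pendant '[0,0,-0.03,0,0,0,0, 0,0,-0.03,0,0,0,0, 0,0,0,0,0,0,0]'
```

```text
time_s: 10.4
tool_pos: [0.4949, -0.0387, 0.0693]
tool_rot: [-90.0, 0.0, -4.1]
force: [-4.6, -0.6, 10.7]
grip_width: 0.0004
```

```bash
python3 -m pendant '[0,0,-0.03,0,0,0,0, 0,0,0,0,0,0,0]'
```

```text
time_s: 10.65
tool_pos: [0.4949, -0.0386, 0.0684]
tool_rot: [-90.0, 0.0, -4.1]
force: [-5.4, 0.1, 12.5]
grip_width: 0.0006
```

```bash
python3 -m pendant '[0,0,-0.05,0,0,0,0, 0,0,0,0,0,0,0]'
```

```text
time_s: 10.9
tool_pos: [0.4949, -0.0386, 0.0682]
tool_rot: [-89.9, 0.1, -4.1]
force: [-10.8, -0.6, 25.4]
grip_width: 0.0001
```

At the stop (force jumps to 25 N with no further travel). Now releasing.

```bash
python3 -m pendant '[0,0,0.15,0,0,0,0, 0,0,0.3,0,0,0,0, 0,0,0.6,0,0,0,0, 0,0,1,0,0,0,0, 0,0.4,1,0,0,0,0, 0,1,0.5,0,0,0,0, 0,1,0,0,0,0,0, 0,1,0,0,0,0,0, 0,1,0,0,0,0,0, 0,1,0,0,0,0,0]'; python3 -m pendant '[0,1,0,0,0,0,0, 0,1,0,0,0,0,0, 0,1,0,0,0,0,0, 0,0,0,0,0,0,0, 0,0,0,0,0,0,0]'
python3 - <<'E'
from h import *
o=env.get_obs(); print(o["time_s"],o["tool_pos"],o["force"])
for n in("top","scene"):
    c=env.read_camera(n); im=c["image"].astype(int)
    m=((im[:,:,2]>120)&(im[:,:,2]-im[:,:,0]>60)&(im[:,:,2]-im[:,:,1]>40)).astype(np.uint8)
    k,l,s,ce=cv2.connectedComponentsWithStats(m)
    for i in range(1,k):
        if s[i,4]>40: print(n,ce[i].round(1),s[i],hit(c,*ce[i],0.076).round(4))
    cv2.imwrite(f"pics/{n}2.png",c["image"][:,:,::-1])
a=cv2.imread("pics/scene2.png")[130:270,130:330];b=cv2.imread("pics/top2.png")[150:290,150:350]
cv2.imwrite("pics/c2.png",np.vstack([cv2.resize(i,(428,300)) for i in(a,b)]))
E
```

```text
time_s: 12.15
tool_pos: [0.495, 0.1792, 0.2072]
tool_rot: [-90.0, -0.0, -4.1]
force: [0.3, -0.1, 0.5]
grip_width: 0.0005
time_s: 12.78
tool_pos: [0.4952, 0.297, 0.2068]
tool_rot: [-90.1, -0.0, -4.1]
force: [-0.6, 0.1, -0.3]
grip_width: 0.0004
12.775 [0.49522835 0.2970187  0.20682182] [-0.6359954   0.05513981 -0.31795918]
top [208.3 235.1] [203 230  12  11 112] [ 0.4968 -0.0369  0.076 ]
top [230.6 237.1] [225 232  12  11 112] [ 0.4936 -0.0866  0.076 ]
top [253.  239.5] [248 234  11  12 110] [ 0.4896 -0.1364  0.076 ]
top [275.5 241.7] [270 236  11  12 107] [ 0.4858 -0.1863  0.076 ]
scene [209.7 186.3] [203 182  15  10  82] [ 0.4979 -0.0363  0.076 ]
scene [225.8 195.7] [219 191  15  10  91] [ 0.4942 -0.0862  0.076 ]
scene [243.3 205.8] [236 201  16  11  98] [ 0.4908 -0.1365  0.076 ]
scene [261.6 216.6] [254 211  16  12 107] [ 0.487  -0.1864  0.076 ]
```

View pics/c2.png

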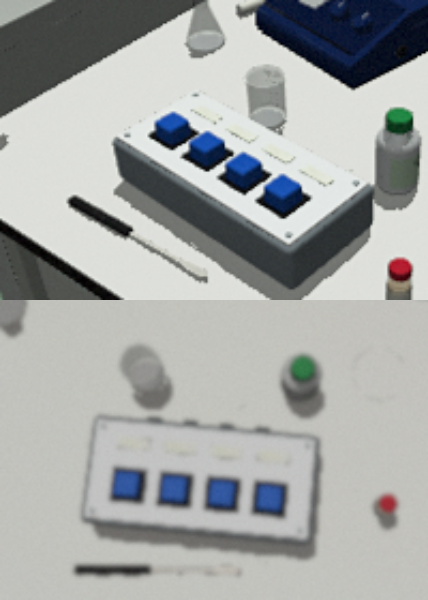

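Key 1 has come up: in the scene view its centre rose 1.5 px, and all four keys are now evenly spaced at 76 mm height. The vial, beaker, bottle and spatula look unmoved, and the arm is clear.

```bash
python3 -c "
from cell import env
print(env.sign_off())"
```

```text
the job is handed in; nothing more can be done
None
```

The stuck key was key 1, the leftmost. I released it and handed the job in at about 13 s.

- **Taps, left to right:** Key 1 was first felt near 72.5 mm and took 6.4 N with almost no travel. Keys 2, 3 and 4 were met at about 76 mm and gave 1–2 mm under 3–5 N.
- **Press:** After the fourth tap I pressed key 1 down to its stop, about 68 mm at 25 N. I then let go and backed the arm well clear.
- **Last checks:** In the final pictures key 1 has risen. All four keys now fit a 76 mm top height at an even 50 mm spacing. Comparing pictures by eye, the vial, beaker, bottle and spatula look unmoved. The force reading is down to noise. No check failed or disagreed, though the camera is only good to about 2 mm, so it cannot prove the 1.5 mm key-height limit by itself.

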